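# Set the running clearance of a plate hold-down clamp

### The job

Set the hold-down clamp on the bench: turn its thumbscrew clockwise until the pressure foot bottoms on the white plate and presses it snugly (do not force it: the plate is brittle), then back the screw off a quarter of a turn and let go, so that the foot stands just clear of the plate. Leave the plate where it lies and the things around undisturbed.

Things in the scene. Friction and masses are not known exactly. Their poses are not given: they have to be found in the camera images.
- clamp: hold-down clamp fixed to the bench: grey base 150 x 110 x 12 mm, aluminium column at its +x end, arm over the middle of the base, arm top 110 mm above the bench, round threaded boss (38 mm across, top at 113 mm, thin brass bush to 116 mm) on the screw's axis. Origin: centre of the underside, on the bench; the vertical screw axis passes through it. x to the column, z up. Turned by up to 0.5 rad
- thumbscrew: steel thumbscrew on top of the clamp: upright flat paddle 44 mm long (own x), 10 mm thick (own y), from 13 mm below to 15 mm above its origin; below it a 9 mm neck with a round collar 22 mm across, from 30 to 25 mm below the origin. Origin on the screw axis, 165 mm above the bench at the start. Clockwise from above drives paddle and foot down together, 12 mm a turn (1.9 mm a radian)
- thumb_grip (a point): point on the screw axis to grip the paddle at, 3 mm above the thumbscrew's origin, same axes, turns with it. The screw runs with 0.06 N m of friction and stays where left (tighter than about 30 N it springs back a few degrees); each newton of foot pressure adds 0.0019 N m. It starts 150 to 285 degrees from bottoming, so it must be regripped; it can be turned back up to 45 degrees above its start
- foot_face (a point): centre of the flat underside of the steel pressure foot (22 mm across, 6 mm high) at the lower end of the spindle, 114 mm below the thumbscrew's origin; goes up and down with the screw but does not turn
- plate: loose white ceramic plate 76 x 100 x 10 mm, 0.3 to 0.5 kg, lying under the foot on the clamp's support table, whose height differs from start to start. Origin: centre of its underside, z up. It bears about 150 N under the foot, no more; snug is some 15 to 60 N
- plate_top (a point): centre of the plate's upper face
- forceps: bystander: flat forceps 126 mm long, lying beside the clamp
- marker: bystander: marker pen 130 mm long, 14 mm thick, lying beside the clamp
- beaker: bystander: beaker 45 mm across, 52 mm high, behind the clamp
- vial_dark: bystander: vial 12 mm across, 33 mm high, in front of the clamp

How it is judged:
By the outcome, as a careful person would: the job done as asked, in the order asked, and still so for the second after the job is handed in, with the robot touching nothing.
It also fails if it takes over 72 s, if anything falls off the work surface, if the arm or the gripper's body presses on something with over 40 N, if the wrist force passes 120 N, or if a joint passes its speed limit or range.

### The arm

A 6-joint arm with a two-finger parallel gripper is mounted at the origin on a cart in front of the work surface, level with it; the furniture and walls round the work are solid. World frame = base frame: x ahead of the robot, y to its left, z up, the work surface at z = 0. Lengths are in m, angles in rad, forces in N, time in s.
With the tool pointing down it reaches from about 0.3 to 0.875 m from the base axis. Payload 6.4 kg.
Tool frame: the origin (TCP) lies at the very end of the fingers, on their centre line; the grasp point (between the pads) lies 19 mm behind it; z points along the fingers, y is the line along which they close (so a half turn about z gives the same grasp; the last joint's range is limited). The gripper opens to 85 mm and grips with 20 to 120 N. Pads are 22 mm wide; open, the fingers measure 114 mm over their backs; the gripper's body (76 mm by 85 mm) begins 54 mm behind the grasp point. The pads swing forward as they close: fully open they stand 13 mm farther back than shut.
Start: joints at [-1.508, 0.181, 1.607, -0, 1.354, -0.206], TCP at [0.153, -0.554, 0.231] pointing down, gripper open.
Joint ranges: [-2.99, 2.99], [-0.89, 2.07], [0.3, 2.58], [-1.14, 4.28], [0, 2.63], [-3.12, 3.12]. Speed limits (rad/s): [2.57, 2.57, 3.01, 3.14, 3.14, 3.14].

### API

Orientations are given as a unit quaternion [w, x, y, z].
In Python, from station import bot, snapshot, camera_params gives the robot as it stands.
- The arm moves only by the tool move_arm, never from a script. Its argument "commands" is a list of rows, each a list of 6 numbers: the shift along the tool's x, y, z in mm, then the turn, a rotation vector about the tool's x, y, z in degrees. In form: [[dx, dy, dz, rx, ry, rz], ...]. A call has 1 to 10 rows; each row is the pose to reach, as a shift and turn from the pose commanded when the call began, along the tool's axes at that moment; what a row does not reach only later rows make up. A row lasts 1/10 s, in which the tool goes at most 50 mm and 8.59 degrees, less where a joint would pass 70% of its speed; a pose out of reach is approached as far as the arm can. A call with a gripper value outside its range is refused whole. "jaw" is the closure, from 0 (fully open) to 1 (shut), set as the call begins (left out, the last holds). The fingers move at their own pace and stop on an object; "squeeze" is the grip in N (left out, the last holds). Time passes only in rows, so rows that repeat a pose let the fingers close. It gives the time, the measured TCP pose, the force, the opening and the grip force at its end, in the units of the state.
- bot.get_obs(): the state, without advancing time (a new reading comes with each control period).
- snapshot(name): name is "scene" or "top" or "wrist"; returns the picture (480x640x3 uint8, blue, green, red); there is no depth.
- camera_params(name): a dict with "fx", "fy", "cx", "cy" (pixels), "origin" and "rotation" of the camera in the world; the wrist camera has in their place "mount" (4x4, takes a point from camera to tool coordinates, whose origin is the TCP and whose axes are the flange's). Camera axes: x right, y down, z forward; pixel columns grow to the right and rows downward; lengths in m; the calibration is good to about 2 mm. A picture is of the moment at which its call begins: read the wrist's pose just before it. camera_params takes no time and is no camera call.
- bot.close_job(): hands the job in; it is judged then, once.
The state is a dict: "time": time; "qpos": joint angles; "joint_velocities": joint speeds; "effort": joint torques, N m; "position": TCP position; "tcp_rot": TCP orientation; "contact_force": force on the tool from outside, world axes, zero at the start; "wrist_torque": the same for the moment, N m; "gripper_width": opening from 0.0 (shut) to 1.0 (fully open); "gripper_force": force on a finger pad.
Only numpy, scipy, OpenCV 4.12 (cv2) and the standard library are available. Lean on these libraries where they do the work, as an engineer would, in place of code of your own. Each camera call takes 0.05 s, during which the arm holds its last target. There are 200 camera calls.

## Working session

There is one attempt and no reset: what is moved stays moved. The work goes in short steps, Python scripts to look and compute and a tool call to move; the robot and the scene stay as the last step left them, time stands still between calls to the robot, and variables do not carry over. Pictures are saved under pics/ and viewed, at most 10 in all, crops included, and the job is handed in when it is done.

Besides the shell and the picture viewer there is one more tool, called after "Emit:" in YAML: its name, and indented under it one key for each argument. move_arm: Moves the arm, as the interface text tells. Its arguments: {"type":"object","properties":{"commands":{"type":"array"},"jaw":{"type":"number"},"squeeze":{"type":"number"}},"required":["commands"]}

```bash
mkdir -p pics; ls; python3 - <<'E'
from station import bot, snapshot, camera_params
import cv2,numpy as np
o=bot.get_obs(); print(o)
for n in("scene","top"):
    cv2.imwrite(f"pics/{n}0.png",snapshot(n)); print(n,camera_params(n))
print(camera_params("wrist"))
E
```

```text
pics
{'time': 0.0, 'qpos': array([-1.50827368e+00,  1.81522185e-01,  1.60806156e+00, -2.05854193e-05,
        1.35379740e+00, -2.06296388e-01]), 'joint_velocities': array([-0.00021144, -0.00109783,  0.0003504 , -0.00194613,  0.00112968,
       -0.00240809]), 'effort': array([ 1.14038467e-03, -4.44870865e+01, -3.51338017e+01, -3.05704189e-04,
        9.05779103e-03, -7.54502764e-06]), 'position': array([ 0.15269165, -0.55375566,  0.23036888]), 'tcp_rot': array([-8.92656530e-04,  9.90979937e-01,  1.34007331e-01,  5.42056888e-05]), 'contact_force': array([ 0.11924409, -0.13127916,  0.40756326]), 'wrist_torque': array([-0.0368221,  0.0359134,  0.0658776]), 'gripper_force': 0.0, 'gripper_width': 1.0038203439691438}
scene {'fx': 524.0447760306002, 'fy': 524.0447760306002, 'cx': 327.57466850481336, 'cy': 241.57632704975936, 'origin': array([-0.02482462,  0.74926315,  0.61807449]), 'rotation': array([ 0.19472818, -0.37031633,  0.80445975, -0.421653  ])}
top {'fx': 497.73990812314855, 'fy': 497.73990812314855, 'cx': 326.260369849832, 'cy': 238.2705193445446, 'origin': array([0.38200228, 0.30193643, 0.95333439]), 'rotation': array([ 0.05513634, -0.70024941,  0.70951069, -0.05661555])}
{'fx': 366.42231638639373, 'fy': 366.42231638639373, 'cx': 316.31069332252247, 'cy': 235.87350553761266, 'mount': array([[ 6.62607158e-04, -9.55001841e-01, -2.96599133e-01,
         7.70036602e-02],
       [ 9.99999660e-01,  7.78079956e-04, -2.71278124e-04,
         4.06808443e-04],
       [ 4.89848948e-04, -2.96598852e-01,  9.55002032e-01,
        -1.42106255e-01],
       [ 0.00000000e+00,  0.00000000e+00,  0.00000000e+00,
         1.00000000e+00]])}
```

View pics/scene0.png

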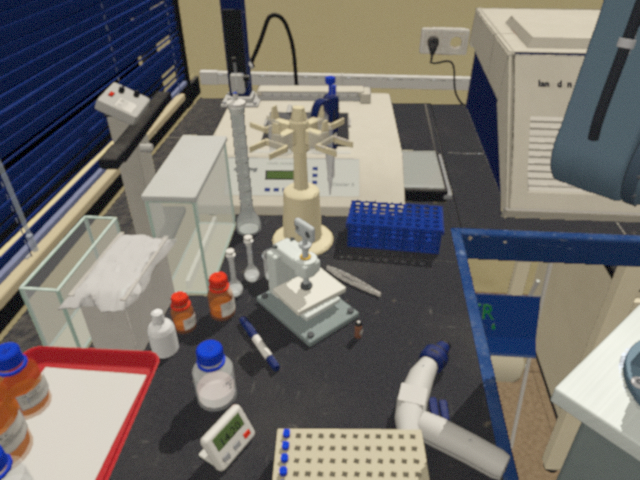

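View pics/top0.png

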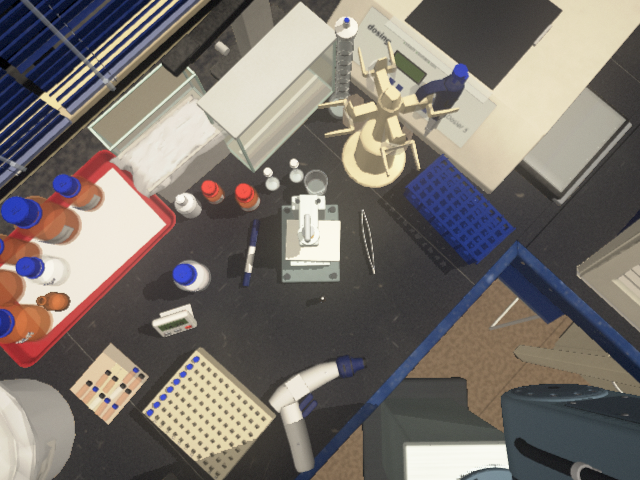

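The scene view shows the clamp at about (305,285) with the paddle at (303,230). In the top view the clamp is at (310,240), the paddle near (308,225) and the beaker at (316,182). The pen (251,253), forceps (367,240) and vial (322,298) lie around it. Next I'll zoom in and cast rays.

```bash
cat > h.py <<'E'
from station import bot, snapshot, camera_params
import cv2,numpy as np
from scipy.spatial.transform import Rotation as R
def rot(q): return R.from_quat([q[1],q[2],q[3],q[0]]).as_matrix()
def cam(n,obs=None):
    p=camera_params(n); K=(p['fx'],p['fy'],p['cx'],p['cy'])
    if n=='wrist':
        obs=obs or bot.get_obs(); T=np.eye(4);T[:3,:3]=rot(obs['tcp_rot']);T[:3,3]=obs['position']
        M=T@p['mount']; return K,M[:3,:3],M[:3,3]
    return K,rot(p['rotation']),np.array(p['origin'])
def ray(c,u,v):
    K,Rm,o=c; return o,Rm@np.array([(u-K[2])/K[0],(v-K[3])/K[1],1.])
def onz(c,u,v,z):
    o,d=ray(c,u,v); return o+d*(z-o[2])/d[2]
def proj(c,P):
    K,Rm,o=c; q=Rm.T@(np.asarray(P)-o); return np.array([K[0]*q[0]/q[2]+K[2],K[1]*q[1]/q[2]+K[3]])
E
python3 - <<'E'
from h import *
a=cv2.imread('pics/top0.png')[160:310,235:385]; b=cv2.imread('pics/scene0.png')[210:350,240:390]
a=cv2.resize(a,(400,400),interpolation=2)
b=cv2.resize(b,(400,373),interpolation=2); b=cv2.copyMakeBorder(b,0,27,0,0,0)
cv2.imwrite('pics/z0.png',np.hstack([a,b]))
c=cam('top')
for n,u,v,z in(('base',281,277,.012),('base',338,281,.012),('paddle',309,222,.18),('beaker',316,182,.05),('vial',322,298,.03),('x',310,222,.1)): print(n,onz(c,u,v,z).round(4))
E
```

```text
base [0.4591 0.3855 0.012 ]
base [0.4501 0.2779 0.012 ]
paddle [0.5318 0.3264 0.18  ]
beaker [0.633  0.3169 0.05  ]
vial [0.4179 0.3083 0.03  ]
x [0.5472 0.3272 0.1   ]
```

View pics/z0.png

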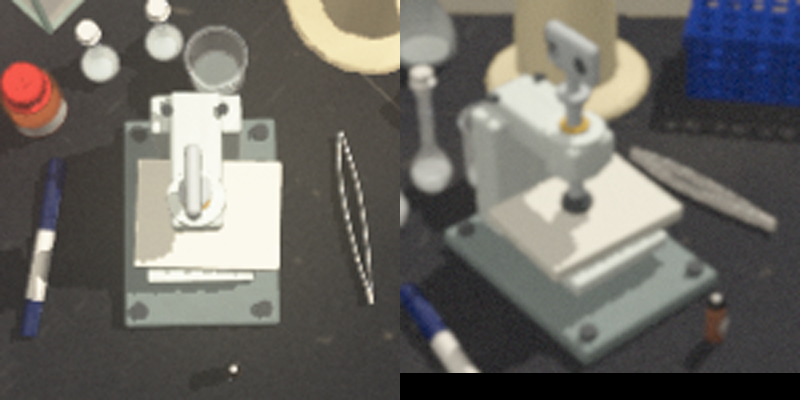

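The crop shows the base corners at about (283,282), (340,281), (281,206) and (338,205) in top pixels. The paddle runs nearly along world x, from (307,215) to (309,240). Next I'll triangulate these.

```bash
python3 - <<'E'
from h import *
c=cam('top');s=cam('scene')
P=np.array([onz(c,u,v,.012) for u,v in((282.6,281.9),(340,280.75),(281.5,205.7),(337.7,205))])
print(P.round(4), P.mean(0)); 
ctr=P.mean(0); x=(P[2:].mean(0)-P[:2].mean(0)); print(np.degrees(np.arctan2(x[1],x[0])),np.linalg.norm(x),np.linalg.norm(P[0]-P[1]))
for z in(.18,.152,.114,.165): 
  q=ctr.copy();q[2]=z; print(z,proj(c,q),(proj(c,q)-[235,160])*400/150,(proj(s,q)-[240,210])*400/150)
a,b=onz(c,307.4,215.1,.18),onz(c,308.5,240.6,.18);print(a,b)
E
```

```text
[[0.4498 0.3825 0.012 ]
 [0.4506 0.2741 0.012 ]
 [0.5971 0.3847 0.012 ]
 [0.5971 0.276  0.012 ]] [0.52364398 0.32931925 0.012     ]
0.7982762946077367 0.14693568489806708 0.10843731347316464
0.18 [307.21888256 227.08366849] [192.58368682 178.88978264] [170.49042918  29.80427935]
0.152 [307.84805347 230.16293804] [194.26147592 187.10116811] [171.74365386  69.51186664]
0.114 [308.63653848 234.02191788] [196.36410261 197.39178101] [173.36972694 121.0329066 ]
0.165 [307.56134232 228.75972486] [193.49691285 183.35926629] [171.16781425  51.26677309]
[0.54294429 0.32889331 0.18      ] [0.50202257 0.32746081 0.18      ]
```

Emit:
move_arm:
  commands:
    - [373,-347,-50,0,0,-82]
    - [373,-347,-50,0,0,-82]
    - [373,-347,-50,0,0,-82]
    - [373,-347,-50,0,0,-82]
    - [373,-347,-50,0,0,-82]
    - [373,-347,-50,0,0,-82]
    - [373,-347,-50,0,0,-82]
    - [373,-347,-50,0,0,-82]
    - [373,-347,-50,0,0,-82]
    - [373,-347,-50,0,0,-82]
  jaw: 0

```text
time: 1.1
position: [0.4144, -0.1288, 0.2803]
tcp_rot: [0.0, 0.658, 0.753, -0.0]
contact_force: [1.0, -1.1, 0.7]
gripper_width: 0.997
gripper_force: 0.0
```

Emit:
move_arm:
  commands:
    - [432,161,20,0,0,-82.6]
    - [432,161,20,0,0,-82.6]
    - [432,161,20,0,0,-82.6]
    - [432,161,20,0,0,-82.6]
    - [432,161,20,0,0,-82.6]
    - [432,161,20,0,0,-82.6]
    - [432,161,20,0,0,-82.6]
    - [432,161,20,0,0,-82.6]
    - [432,161,20,0,0,-82.6]
    - [432,161,20,0,0,-82.6]

```text
time: 2.1
position: [0.5174, 0.3227, 0.2587]
tcp_rot: [-0.001, -0.005, 1.0, 0.0]
contact_force: [-0.5, -1.5, -0.3]
gripper_width: 1.0
gripper_force: 0.0
```

Emit:
move_arm:
  commands:
    - [0,0,0,0,0,0]
    - [0,0,0,0,0,0]
    - [0,0,0,0,0,0]

```text
time: 2.4
position: [0.5179, 0.3171, 0.2601]
tcp_rot: [-0.0, 0.002, 1.0, -0.0]
contact_force: [-0.0, -0.9, 1.0]
gripper_width: 1.0
gripper_force: 0.0
```

```bash
python3 - <<'E'
from h import *
o=bot.get_obs(); print(o['position'],o['tcp_rot'],o['qpos'])
c=cam('wrist',o); im=snapshot('wrist'); cv2.imwrite('pics/w0.png',im)
for z in(.18,.152): print(z,proj(c,[.5236,.3293,z]))
E
```

```text
[0.51791751 0.3170667  0.26011182] [-1.25674706e-04  1.58471312e-03  9.99998716e-01 -2.00258486e-04] [ 3.54270107e-01  2.29779280e-01  1.49030136e+00 -2.91077331e-04
  1.42188716e+00 -1.21331355e+00]
0.18 [335.22429405 252.38062704]
0.152 [333.29322876 239.10794907]
```

View pics/w0.png

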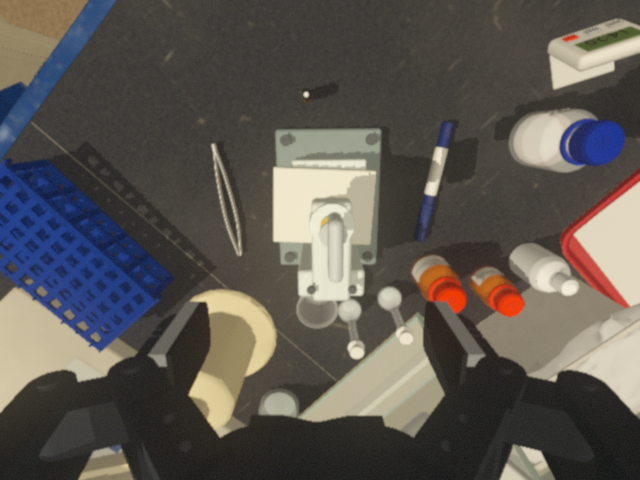

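The wrist view shows the paddle at about (334,245), running nearly vertical in the image. The ray prediction for its centre was (335,252). I'll zoom in to get the exact angle.

```bash
python3 - <<'E'
from h import *
im=cv2.imread('pics/w0.png')[190:310,270:400]
cv2.imwrite('pics/w0z.png',cv2.resize(im,None,fx=5,fy=5,interpolation=cv2.INTER_CUBIC))
E
```

```text
(no output)
```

View pics/w0z.png

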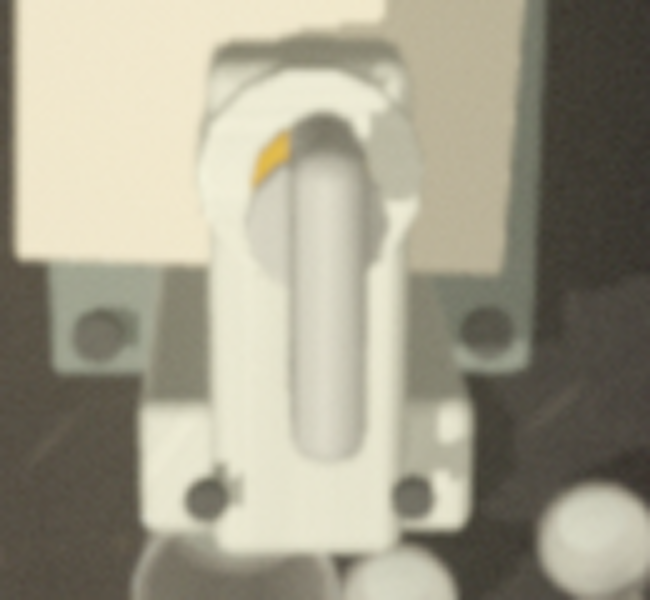

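The paddle's top face runs from (335,220) to (335.6,282.4), centred on (335.3,251.2), which agrees with the predicted axis. Next I'll compute its yaw and the approach shift.

```bash
python3 - <<'E'
from h import *
c=cam('wrist')
a,b=onz(c,335,220,.18),onz(c,335.6,282.4,.18); print(a,b,(a+b)/2,np.degrees(np.arctan2(*(b-a)[1::-1])),np.linalg.norm(b-a))
E
```

```text
[0.50225188 0.32883251 0.18      ] [0.54493492 0.32977493 0.18      ] [0.5235934  0.32930372 0.18      ] 1.2648545336030967 0.042693448720859735
```

Emit:
move_arm:
  commands:
    - [-5.7,12.2,10,0,0,-1.5]
    - [-5.7,12.2,30,0,0,-1.5]
    - [-5.7,12.2,50,0,0,-1.5]
    - [-5.7,12.2,70,0,0,-1.5]
    - [-5.7,12.2,85,0,0,-1.5]
    - [-5.7,12.2,98,0,0,-1.5]
    - [-5.7,12.2,107,0,0,-1.5]
    - [-5.7,12.2,111,0,0,-1.5]
    - [-5.7,12.2,111,0,0,-1.5]
    - [-5.7,12.2,111,0,0,-1.5]

```text
time: 3.45
position: [0.5241, 0.3307, 0.1499]
tcp_rot: [0.001, -0.013, 1.0, 0.0]
contact_force: [-0.3, 0.0, 0.7]
gripper_width: 1.0
gripper_force: 0.0
```

```bash
python3 - <<'E'
from h import *
o=bot.get_obs(); print(o['time'],o['position'],o['tcp_rot'],o['qpos'],o['contact_force'],o['wrist_torque'])
w=snapshot('wrist'); s=snapshot('scene'); cv2.imwrite('pics/w1.png',w);cv2.imwrite('pics/s1.png',s)
cv2.imwrite('pics/v1.png',np.hstack([cv2.resize(w,(400,300)),cv2.resize(s[200:335,220:400],(400,300),interpolation=2)]))
E
```

```text
3.45 [0.52412668 0.33071879 0.14986401] [ 5.55900045e-04 -1.30994406e-02  9.99914022e-01  2.09718144e-04] [ 3.71652090e-01  3.57161865e-01  1.56021340e+00  2.77712976e-06
  1.22302910e+00 -1.22534482e+00] [-0.2715986   0.01444586  0.74186377] [0.01670043 0.01802725 0.00318047]
```

View pics/v1.png

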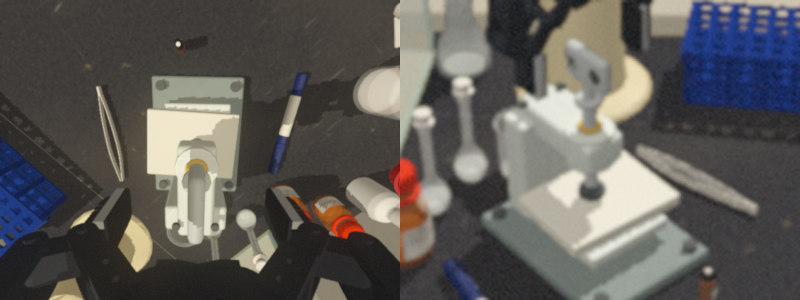

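The fingers straddle the paddle in the wrist view. In the scene view the foot is visible at (590,188), above the plate. I'll correct by about 1 mm and close.

Emit:
move_arm:
  commands:
    - [0.5,-1.4,1,0,0,0]
    - [0.5,-1.4,1,0,0,0]
    - [0.5,-1.4,1,0,0,0]

```text
time: 3.85
position: [0.5232, 0.3291, 0.1483]
tcp_rot: [0.0, -0.013, 1.0, 0.0]
contact_force: [0.6, 0.7, 0.4]
gripper_width: 1.003
gripper_force: 0.0
```

Emit:
move_arm:
  commands:
    - [0,0,0,0,0,0]
    - [0,0,0,0,0,0]
    - [0,0,0,0,0,0]
    - [0,0,0,0,0,0]
    - [0,0,0,0,0,0]
    - [0,0,0,0,0,0]
    - [0,0,0,0,0,0]
    - [0,0,0,0,0,0]
  jaw: 1
  squeeze: 50

```text
time: 4.65
position: [0.5232, 0.3293, 0.1482]
tcp_rot: [0.0, -0.013, 1.0, 0.0]
contact_force: [-0.2, 1.4, 0.4]
gripper_width: 0.112
gripper_force: 51.0
```

```bash
cat > st.py <<'E'
from h import *
o=bot.get_obs(); M=rot(o['tcp_rot'])
print(o['time'],o['position'].round(5),'phi',np.degrees(np.arctan2(M[1,0],M[0,0])).round(2),'q6',o['qpos'][5].round(3),'F',o['contact_force'].round(2),'T',o['wrist_torque'].round(3),'w',round(o['gripper_width'],3),o['gripper_force'])
E
python3 st.py
```

```text
4.65 [0.52322 0.32931 0.14825] phi -178.5 q6 -1.227 F [-0.18  1.36  0.39] T [ 0.252 -0.016 -0.034] w 0.112 51.04599952697754
```

Emit:
move_arm:
  commands:
    - [0,0,0.27,0,0,8]
    - [0,0,0.53,0,0,16]
    - [0,0,0.8,0,0,24]
    - [0,0,1.07,0,0,32]
    - [0,0,1.33,0,0,40]
    - [0,0,1.6,0,0,48]
    - [0,0,1.87,0,0,56]
    - [0,0,2.13,0,0,64]
    - [0,0,2.4,0,0,72]
    - [0,0,2.67,0,0,80]

```text
time: 5.65
position: [0.5233, 0.3294, 0.1456]
tcp_rot: [-0.0, 0.635, 0.773, 0.0]
contact_force: [-0.4, 1.8, 1.2]
gripper_width: 0.106
gripper_force: 50.9
```

```bash
python3 st.py
```

```text
5.65 [0.52327 0.32938 0.1456 ] phi 101.19 q6 0.175 F [-0.42  1.81  1.16] T [0.269 0.048 0.036] w 0.106 50.914496183395386
```

Emit:
move_arm:
  commands:
    - [0,0,0.27,0,0,8]
    - [0,0,0.53,0,0,16]
    - [0,0,0.8,0,0,24]
    - [0,0,1.07,0,0,32]
    - [0,0,1.33,0,0,40]
    - [0,0,1.6,0,0,48]
    - [0,0,1.87,0,0,56]
    - [0,0,2.0,0,0,60]
    - [0,0,2.0,0,0,60]

```text
time: 6.55
position: [0.5233, 0.3294, 0.1436]
tcp_rot: [-0.0, 0.935, 0.354, 0.0]
contact_force: [-0.1, 1.1, 0.9]
gripper_width: 0.108
gripper_force: 51.0
```

```bash
python3 - <<'E'
exec(open('st.py').read())
s=[]
for i in range(4):
    im=snapshot('scene'); o=bot.get_obs(); s.append(o['wrist_torque'])
print(np.array(s).round(3))
cv2.imwrite('pics/s2.png',im)
a=cv2.imread('pics/s1.png')
f=lambda x:cv2.resize(x[240:315,270:370],(400,300),interpolation=2)
cv2.imwrite('pics/v2.png',np.hstack([f(a),f(im)]))
E
```

```text
6.55 [0.52333 0.32935 0.14363] phi 41.48 q6 1.217 F [-0.12  1.09  0.89] T [ 0.338 -0.006 -0.043] w 0.108 50.98524212837219
[[ 0.346  0.054 -0.065]
 [ 0.375  0.018 -0.063]
 [ 0.358 -0.019 -0.106]
 [ 0.402  0.029  0.014]]
```

View pics/v2.png

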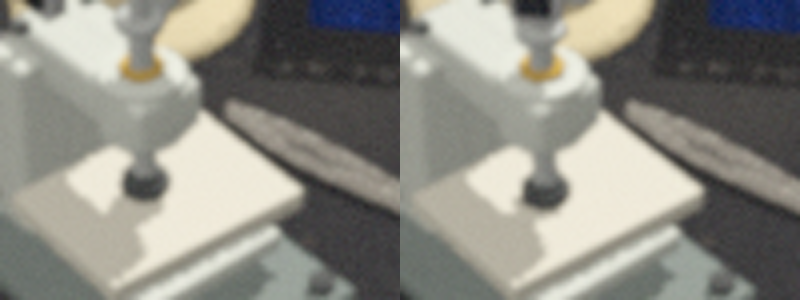

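The foot has moved down about 1.5 px, from (145,183) to (545,187) in the crop, and it still shows a gap to the plate. The wrist torque is noisy, so I'll read joint 6 effort as well.

```bash
cat >> st.py <<'E'
T=[o['wrist_torque'][2]];E=[o['effort'][5]]
for i in range(5): snapshot('scene'); p=bot.get_obs(); T.append(p['wrist_torque'][2]);E.append(p['effort'][5])
print('Tz',np.mean(T).round(4),np.std(T).round(3),'e6',np.round(E,4))
E
python3 st.py
```

```text
6.75 [0.52331 0.32928 0.14358] phi 41.58 q6 1.215 F [1.1  1.59 1.71] T [0.402 0.029 0.014] w 0.109 50.960633754730225
Tz -0.0229 0.034 e6 [-0.0555 -0.0463 -0.0351 -0.0269 -0.0209 -0.0158]
```

Emit:
move_arm:
  commands:
    - [0,0,0.1,0,0,3]
    - [0,0,0.2,0,0,6]
    - [0,0,0.3,0,0,9]
    - [0,0,0.4,0,0,12]

```text
time: 7.4
position: [0.5233, 0.3292, 0.1432]
tcp_rot: [-0.0, 0.967, 0.254, 0.0]
contact_force: [0.3, 2.8, 1.2]
gripper_width: 0.112
gripper_force: 51.0
```

```bash
python3 st.py
```

```text
7.4 [0.52332 0.32919 0.14319] phi 29.4 q6 1.427 F [0.31 2.79 1.22] T [0.453 0.019 0.029] w 0.112 50.9845107793808
Tz -0.0422 0.044 e6 [-0.6348 -0.1867  0.4629  0.1453 -0.0068 -0.0544]
```

```bash
cat > edge.py <<'E'
from h import *
from scipy.ndimage import map_coordinates, gaussian_filter1d
def fit(im,a,b,inside,r=4,lo=.15,hi=.85):
    g=cv2.cvtColor(im,cv2.COLOR_BGR2GRAY).astype(float);a=np.array(a,float);b=np.array(b,float)
    d=b-a;n=np.array([-d[1],d[0]])/np.linalg.norm(d)
    if n@(np.array(inside)-a)<0:n=-n
    t=np.linspace(lo,hi,30);s=np.arange(-r,r+.01,.25);pts=[];st=[]
    for k in t:
        p=a+k*d; q=p+s[:,None]*n
        v=gaussian_filter1d(map_coordinates(g,[q[:,1],q[:,0]],order=1),2); gr=np.gradient(v)
        i=gr.argmax(); pts.append(q[i]); st.append(gr[i])
    pts=np.array(pts,np.float32)
    vx,vy,x0,y0=cv2.fitLine(pts,cv2.DIST_HUBER,0,.01,.01).ravel()
    res=np.abs((pts-[x0,y0])@[-vy,vx])
    return np.array([x0,y0]),np.array([vx,vy]),np.median(res),np.mean(st),pts
def height(cw,lw,cs,ls):
    o,d1=ray(cw,*lw[0]);_,d2=ray(cw,*(lw[0]+50*lw[1])); n=np.cross(d1,d2)
    p,e=ray(cs,*ls[0]); return p+e*(n@(o-p))/(n@e)
E
python3 - <<'E'
from edge import *
w=cv2.imread('pics/w0.png');s=cv2.imread('pics/s1.png')
ow=dict(position=np.array([0.51791751,0.3170667,0.26011182]),tcp_rot=[-1.25674706e-04,1.58471312e-03,9.99998716e-01,-2.00258486e-04])
cw=cam('wrist',ow);cs=cam('scene')
E=dict(plate_front=(((275,168),(376,172),(325,200)),((298,310.7),(345,287),(300,285))),
 plate_y=(((376.5,172),(370.5,244),(330,200)),((273.7,288.7),(298,310.7),(310,285))),
 base_front=(((277,129),(381,129),(330,160)),((309,341),(358,311),(300,300))),
 base_y=(((381.5,131),(376.5,262),(330,200)),((257.3,298),(309,341),(310,290))))
S=cv2.resize(s[240:360,240:380],None,fx=4,fy=4,interpolation=2);W=cv2.resize(w[110:270,260:400],None,fx=3,fy=3)
for k,(a,b) in E.items():
    fa=fit(w,*a);fb=fit(s,*b);print(k,height(cw,fa,cs,fb).round(4),fa[2:4],fb[2:4])
    for q in fa[4]: cv2.circle(W,tuple(int(x) for x in (q-[260,110])*3+1),1,(0,0,255),-1)
    for q in fb[4]: cv2.circle(S,tuple(int(x) for x in (q-[240,240])*4+2),1,(0,0,255),-1)
c=np.zeros((480,980,3),np.uint8);c[:,:560]=S;c[:,560:]=W
cv2.imwrite('pics/v3.png',cv2.resize(c,(800,392)))
E
```

```text
plate_front [0.4849 0.3328 0.0431] (np.float32(0.08653854), np.float64(6.381197936473478)) (np.float32(0.0851012), np.float64(8.57045412623944))
plate_y [0.5168 0.3753 0.0384] (np.float32(0.08673589), np.float64(5.814733117282682)) (np.float32(0.185504), np.float64(3.6047887271523735))
base_front [0.4473 0.3383 0.0104] (np.float32(0.08092878), np.float64(7.145419698406719)) (np.float32(0.12354024), np.float64(5.899311029761306))
base_y [0.5233 0.3861 0.0036] (np.float32(0.10417789), np.float64(5.331171770627979)) (np.float32(0.08703289), np.float64(4.524214317496596))
```

View pics/v3.png

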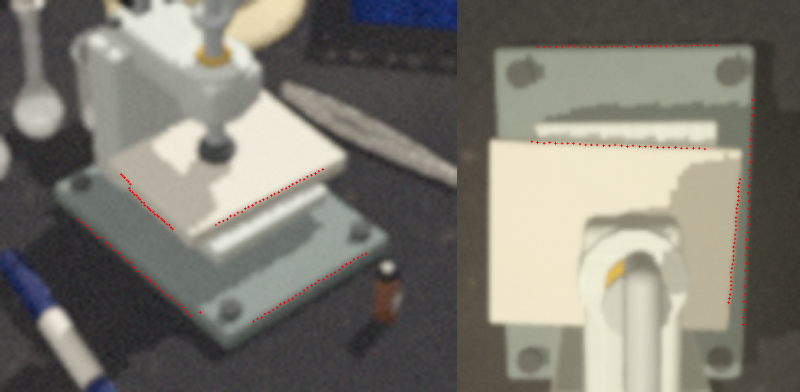

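The marked points sit on the plate's and base's front edges, but the side edges fitted poorly, so I'm dropping those. Correcting with the base height puts the plate top at about 0.0447 m, so roughly 1 mm of travel (about 35°) is left. From here I'll use small steps and watch the torque.

```bash
cat > st.py <<'E'
from h import *
import sys
n=int(sys.argv[1]) if len(sys.argv)>1 else 6
T=[];E=[];Q=[];F=[]
for i in range(n+1):
    o=bot.get_obs();T.append(o['wrist_torque']);E.append(o['effort'][5]);F.append(o['contact_force'])
    M=rot(o['tcp_rot']);Q.append(np.degrees(np.arctan2(M[1,0],M[0,0])))
    if i<n: snapshot('scene')
print(o['time'],o['position'].round(4),'phi',np.mean(Q).round(2),'q6',o['qpos'][5].round(3),'T',np.mean(T,0).round(3),'F',np.mean(F,0).round(1),'e6',np.round(E,3))
E
echo
```

Emit:
move_arm:
  commands:
    - [0,0,0.07,0,0,2]
    - [0,0,0.13,0,0,4]
    - [0,0,0.2,0,0,6]
    - [0,0,0.27,0,0,8]
    - [0,0,0.27,0,0,8]
    - [0,0,0.27,0,0,8]

```text
time: 8.25
position: [0.5233, 0.3292, 0.1429]
tcp_rot: [-0.0, 0.982, 0.187, 0.0]
contact_force: [-0.3, 1.7, 1.6]
gripper_width: 0.107
gripper_force: 51.2
```

```bash
python3 st.py
```

```text
8.55 [0.5233 0.3292 0.1429] phi 21.55 q6 1.565 T [ 0.535 -0.053 -0.027] F [0.6 2.7 1.9] e6 [-0.036 -0.06  -0.058 -0.05  -0.042 -0.035 -0.03 ]
```

Emit:
move_arm:
  commands:
    - [0,0,0.03,0,0,1]
    - [0,0,0.07,0,0,2]
    - [0,0,0.1,0,0,3]
    - [0,0,0.13,0,0,4]
    - [0,0,0.13,0,0,4]
    - [0,0,0.13,0,0,4]

```text
time: 9.15
position: [0.5233, 0.3291, 0.1428]
tcp_rot: [-0.0, 0.988, 0.152, 0.0]
contact_force: [0.8, 2.7, 4.0]
gripper_width: 0.108
gripper_force: 51.3
```

```bash
python3 st.py
```

```text
9.45 [0.5233 0.3291 0.1427] phi 17.5 q6 1.635 T [ 0.569 -0.044 -0.037] F [0.2 2.6 3.2] e6 [-0.019 -0.037 -0.042 -0.044 -0.044 -0.044 -0.044]
```

Emit:
move_arm:
  commands:
    - [0,0,0.02,0,0,0.5]
    - [0,0,0.03,0,0,1]
    - [0,0,0.05,0,0,1.5]
    - [0,0,0.07,0,0,2]
    - [0,0,0.08,0,0,2.5]
    - [0,0,0.1,0,0,3]
    - [0,0,0.12,0,0,3.5]
    - [0,0,0.13,0,0,4]

```text
time: 10.25
position: [0.5233, 0.3291, 0.1427]
tcp_rot: [-0.0, 0.993, 0.117, 0.0]
contact_force: [1.6, 2.3, 4.5]
gripper_width: 0.107
gripper_force: 51.5
```

```bash
python3 st.py
```

```text
10.55 [0.5233 0.3291 0.1426] phi 13.48 q6 1.705 T [ 0.568 -0.067  0.005] F [0.6 2.6 4.5] e6 [-0.059  0.008  0.098  0.031  0.005 -0.004 -0.006]
```

Emit:
move_arm:
  commands:
    - [0,0,0.02,0,0,0.5]
    - [0,0,0.03,0,0,1]
    - [0,0,0.05,0,0,1.5]
    - [0,0,0.07,0,0,2]
    - [0,0,0.08,0,0,2.5]
    - [0,0,0.1,0,0,3]
    - [0,0,0.12,0,0,3.5]
    - [0,0,0.13,0,0,4]

```text
time: 11.35
position: [0.5233, 0.3291, 0.1426]
tcp_rot: [-0.0, 0.997, 0.082, 0.0]
contact_force: [-0.2, 2.3, 5.5]
gripper_width: 0.11
gripper_force: 51.6
```

```bash
python3 st.py
```

```text
11.65 [0.5233 0.3291 0.1426] phi 9.47 q6 1.775 T [ 0.592 -0.039  0.033] F [0.2 2.9 5.1] e6 [-0.031  0.056  0.114  0.049  0.031  0.028  0.027]
```

Emit:
move_arm:
  commands:
    - [0,0,0.02,0,0,0.5]
    - [0,0,0.03,0,0,1]
    - [0,0,0.05,0,0,1.5]
    - [0,0,0.06,0,0,2]

```text
time: 12.05
position: [0.5233, 0.3292, 0.1426]
tcp_rot: [-0.0, 0.998, 0.065, 0.0]
contact_force: [0.2, 2.4, 5.3]
gripper_width: 0.11
gripper_force: 51.7
```

```bash
python3 st.py 8
```

```text
12.45 [0.5233 0.3291 0.1426] phi 7.47 q6 1.81 T [ 0.573 -0.039  0.068] F [0.2 2.7 5.6] e6 [-0.016  0.07   0.129  0.064  0.046  0.042  0.042  0.042  0.042]
```

Joint 6 effort and wrist torque now rise together, about 0.0075 N m/deg (roughly 4 N/deg). Contact was near 165° and the foot force is about 25–45 N, which is snug. I'll back off slowly at first, watching for the torque to fall linearly and then flatten, which would confirm contact.

Emit:
move_arm:
  commands:
    - [0,0,-0.02,0,0,-0.5]
    - [0,0,-0.03,0,0,-1]
    - [0,0,-0.05,0,0,-1.5]
    - [0,0,-0.07,0,0,-2]
    - [0,0,-0.08,0,0,-2.5]
    - [0,0,-0.1,0,0,-3]
    - [0,0,-0.12,0,0,-3.5]
    - [0,0,-0.13,0,0,-4]

```text
time: 13.25
position: [0.5233, 0.3292, 0.1426]
tcp_rot: [-0.0, 0.995, 0.1, 0.0]
contact_force: [0.5, 3.3, 4.6]
gripper_width: 0.109
gripper_force: 51.7
```

```bash
python3 st.py
```

```text
13.55 [0.5233 0.3291 0.1426] phi 11.48 q6 1.74 T [ 0.584 -0.056 -0.02 ] F [0.5 2.7 5.2] e6 [ 0.065 -0.023 -0.085 -0.019 -0.001  0.002  0.003]
```

Emit:
move_arm:
  commands:
    - [0,0,-0.02,0,0,-0.5]
    - [0,0,-0.03,0,0,-1]
    - [0,0,-0.05,0,0,-1.5]
    - [0,0,-0.07,0,0,-2]
    - [0,0,-0.08,0,0,-2.5]
    - [0,0,-0.1,0,0,-3]
    - [0,0,-0.12,0,0,-3.5]
    - [0,0,-0.13,0,0,-4]

```text
time: 14.35
position: [0.5233, 0.3291, 0.1427]
tcp_rot: [-0.0, 0.991, 0.135, 0.0]
contact_force: [0.1, 2.3, 5.3]
gripper_width: 0.109
gripper_force: 51.7
```

```bash
python3 st.py
```

```text
14.65 [0.5233 0.3291 0.1427] phi 15.52 q6 1.67 T [ 0.571 -0.068 -0.061] F [0.3 2.9 5. ] e6 [ 0.045 -0.046 -0.116 -0.053 -0.034 -0.03  -0.03 ]
```

Emit:
move_arm:
  commands:
    - [0,0,-0.02,0,0,-0.5]
    - [0,0,-0.03,0,0,-1]
    - [0,0,-0.05,0,0,-1.5]
    - [0,0,-0.07,0,0,-2]
    - [0,0,-0.08,0,0,-2.5]
    - [0,0,-0.1,0,0,-3]
    - [0,0,-0.12,0,0,-3.5]
    - [0,0,-0.13,0,0,-4]

```text
time: 15.45
position: [0.5233, 0.3291, 0.1428]
tcp_rot: [-0.0, 0.986, 0.17, 0.0]
contact_force: [-0.9, 3.6, 5.9]
gripper_width: 0.109
gripper_force: 51.7
```

```bash
python3 st.py
```

```text
15.75 [0.5233 0.3291 0.1428] phi 19.52 q6 1.6 T [ 0.579 -0.072 -0.04 ] F [-0.1  2.8  5.2] e6 [ 0.042 -0.047 -0.117 -0.054 -0.035 -0.031 -0.03 ]
```

Emit:
move_arm:
  commands:
    - [0,0,-0.02,0,0,-0.5]
    - [0,0,-0.03,0,0,-1]
    - [0,0,-0.05,0,0,-1.5]
    - [0,0,-0.07,0,0,-2]
    - [0,0,-0.08,0,0,-2.5]
    - [0,0,-0.1,0,0,-3]
    - [0,0,-0.12,0,0,-3.5]
    - [0,0,-0.13,0,0,-4]

```text
time: 16.55
position: [0.5233, 0.3291, 0.1429]
tcp_rot: [-0.0, 0.979, 0.204, 0.0]
contact_force: [0.1, 2.8, 4.7]
gripper_width: 0.109
gripper_force: 51.7
```

```bash
python3 st.py
```

```text
16.85 [0.5232 0.3291 0.1429] phi 23.51 q6 1.53 T [ 0.583 -0.076 -0.048] F [0.2 2.9 5.2] e6 [ 0.042 -0.047 -0.117 -0.054 -0.035 -0.031 -0.031]
```

The effort fell linearly down to phi ≈ 15.6° and then flattened. That confirms contact: the foot was pressed with about 33 N over 8°, which is snug. Now for the remaining 74° of the quarter turn.

Emit:
move_arm:
  commands:
    - [0,0,-0.27,0,0,-8]
    - [0,0,-0.53,0,0,-16]
    - [0,0,-0.8,0,0,-24]
    - [0,0,-1.07,0,0,-32]
    - [0,0,-1.33,0,0,-40]
    - [0,0,-1.6,0,0,-48]
    - [0,0,-1.87,0,0,-56]
    - [0,0,-2.13,0,0,-64]
    - [0,0,-2.37,0,0,-71]
    - [0,0,-2.47,0,0,-74]

```text
time: 17.85
position: [0.5232, 0.3291, 0.1454]
tcp_rot: [-0.0, 0.658, 0.753, 0.0]
contact_force: [0.3, 3.3, 5.2]
gripper_width: 0.109
gripper_force: 51.7
```

Emit:
move_arm:
  commands:
    - [0,0,0,0,0,0]
    - [0,0,0,0,0,0]
    - [0,0,0,0,0,0]

```text
time: 18.15
position: [0.5232, 0.3291, 0.1454]
tcp_rot: [0.0, 0.659, 0.752, 0.0]
contact_force: [0.4, 3.5, 5.8]
gripper_width: 0.105
gripper_force: 51.7
```

```bash
python3 st.py 2
```

```text
18.25 [0.5232 0.3291 0.1454] phi 97.52 q6 0.239 T [ 0.572 -0.046  0.035] F [0.4 2.9 5.5] e6 [0.046 0.047 0.047]
```

Emit:
move_arm:
  commands:
    - [0,0,0,0,0,0]
    - [0,0,0,0,0,0]
    - [0,0,0,0,0,0]
    - [0,0,0,0,0,0]
    - [0,0,0,0,0,0]
    - [0,0,0,0,0,0]
    - [0,0,0,0,0,0]
    - [0,0,0,0,0,0]
  jaw: 0

```text
time: 19.05
position: [0.5232, 0.3291, 0.1453]
tcp_rot: [0.0, 0.659, 0.752, -0.0]
contact_force: [0.6, -0.2, -0.6]
gripper_width: 0.998
gripper_force: 0.0
```

Emit:
move_arm:
  commands:
    - [0,0,-5,0,0,0]
    - [0,0,-15,0,0,0]
    - [0,0,-35,0,0,0]
    - [0,0,-60,0,0,0]
    - [0,0,-85,0,0,0]
    - [0,0,-110,0,0,0]
    - [0,0,-125,0,0,0]
    - [0,0,-130,0,0,0]
    - [0,0,-130,0,0,0]
    - [0,0,-130,0,0,0]

```text
time: 20.05
position: [0.5226, 0.3288, 0.2739]
tcp_rot: [-0.001, 0.659, 0.752, -0.001]
contact_force: [-0.3, -0.3, -0.1]
gripper_width: 1.004
gripper_force: 0.0
```

```bash
python3 - <<'E'
from h import *
o=bot.get_obs();print(o['time'],o['position'],o['contact_force'],o['gripper_width'])
w=snapshot('wrist');s=snapshot('scene')
cv2.imwrite('pics/v4.png',np.hstack([cv2.resize(w,(400,300)),cv2.resize(s[200:335,220:400],(400,300),interpolation=2)]))
E
```

```text
20.05 [0.52263934 0.32883857 0.27394912] [-0.34118129 -0.31809377 -0.12213218] 1.003649964625111
```

View pics/v4.png

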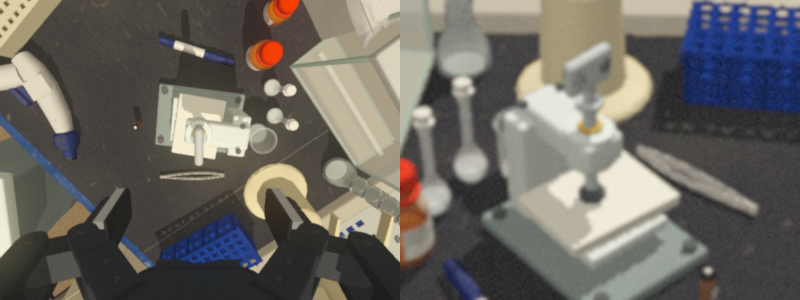

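The gripper is clear and the paddle (585,65) now points along y. The plate, forceps, pen, vial and beaker haven't moved. Handing in.

```bash
python3 -c "
from station import bot; print(bot.close_job())"
```

```text
the job is handed in; nothing more can be done
None
```

I pressed the foot onto the plate with about 33 N (estimated from joint torque), backed the screw off 90° and let go, with nothing else visibly moved; the job was handed in at about 20 s, and no verdict was shown.

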